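Return a press-tool block to its tight rack

TASK

Put the press-tool block that stands in front of the rack back into the row, directly to the left (seen from the robot) of the block with the thick square shank. No gap is wide enough yet: gently nudge the blocks there apart along the rack towards its end stops until the spare block fits, then slide the spare block down between them until it stands flat on the rack floor. Do not force anything, do not lift the other blocks out, leave every block standing flat in the rack, and leave the things around the rack where they are.

Things in the scene. Friction and masses are not known exactly. Their poses are not given: they have to be found in the camera images.
- tool_rack: aluminium rack fixed to the bench, turned up to 0.2 rad: an open-topped channel along its y axis, 180 mm long. Origin: centre of its underside; x away from the robot, y to the left along the row, z up. Channel floor at z = 6 mm; channel 64 mm wide in x (2 mm to spare either side of a block) between two walls 6 mm thick with tops at z = 28 mm.
- row_floor (a point): point on the channel floor midway along the fixed rack. Two dark steel end stops, rigid, tops 45 mm over this point, close the row. Their clear distance is always 138.5 mm: four blocks of 34 mm plus 2.5 mm. But the pair is clamped anywhere up to 6 mm left or right of centre, different each time and not measured: find the stops by feel. Three blocks stand between them, 4 to 13 mm apart.
- stop_bar (a point): point on the rack's far side, x = 44 mm, z = 51 mm, the level of the top of the bar (8 x 12 mm) that joins the two stops behind the row; a clamp knob at either end reaches 12 mm higher. Sliding one to three blocks along the channel takes about 1 to 6 N; over 25 N between a block and rack or stop, or between the spare block and another, is too much.
- spare: the block to be put away, standing upright on the bench between the robot and the rack, turned by up to 0.5 rad; grey plastic, 60 (x) x 34 (y) x 45 (z) mm, 0.1 to 0.21 kg; its lowest 6 mm bevelled inward by 4 mm all round. Origin: centre of the underside, z up, y along its 34 mm thickness. On top stands a flat steel tang, 34 (x) x 14 (y) mm, 34 mm high (z 45 to 79 mm), centred: the place to grasp, across its 34 mm.
- square_one: the one block with a thick square steel shank, standing second or third from the left in the row; grey plastic, 60 (x) x 34 (y) x 45 (z) mm, 0.1 to 0.21 kg; its lowest 6 mm bevelled inward by 4 mm all round. Origin: centre of the underside, z up, y along its 34 mm thickness. The shank, 32 (x) x 30 (y) mm, 34 mm high (z 45 to 79 mm), is centred on top; grasp it across its 32 mm. The spare block belongs directly on its +y (left) side.
- plain_a: the leftmost block of the row, plain, like the spare block: grey plastic, 60 (x) x 34 (y) x 45 (z) mm, 0.1 to 0.21 kg; its lowest 6 mm bevelled inward by 4 mm all round. Origin: centre of the underside, z up, y along its 34 mm thickness. On top stands a flat steel tang, 34 (x) x 14 (y) mm, 34 mm high (z 45 to 79 mm), centred: the place to grasp, across its 34 mm.
- plain_b: another plain block in the row, second or third from the left, like the spare block: grey plastic, 60 (x) x 34 (y) x 45 (z) mm, 0.1 to 0.21 kg; its lowest 6 mm bevelled inward by 4 mm all round. Origin: centre of the underside, z up, y along its 34 mm thickness. On top stands a flat steel tang, 34 (x) x 14 (y) mm, 34 mm high (z 45 to 79 mm), centred: the place to grasp, across its 34 mm.
- steel_tin: bystander: round steel tin, 69 mm in diameter, 40 mm high, behind the rack; origin at the centre of its underside
- label_roll: bystander: roll of labels lying flat, 72 mm in diameter, 40 mm high, behind the rack; origin at the centre of its underside
- solder_spool: bystander: spool of solder wire, 64 mm in diameter, 40 mm high, on the bench to the left of the spare block; origin at the centre of its underside
Things that resemble listed ones, but are neither listed nor needed, are in the scene too. Leave any red or turquoise look-alike of the square_one alone.

How it is judged (in metres and radians):
At the end, for the whole second after the job is handed in: The spare block stands in the rack directly left of the square-shanked block (31 to 39 mm centre to centre), in line with the row within 0.1 rad; all four blocks stand on the rack floor (within 3 mm), upright within 0.06 rad, within 4 mm of the channel's centre line, released and at rest (y of spare in the frame of square_one between 0.031 and 0.039 m and z of plain_a in the frame of tool_rack between 0.003 and 0.009 m and x of plain_a in the frame of tool_rack between -0.004 and 0.004 m and angle between each of plain_a, plain_b, square_one, spare's own z axis and vertical below 0.06 rad and linear speed of each of plain_a, plain_b, square_one, spare below 0.01 m/s and z of plain_b in the frame of tool_rack between 0.003 and 0.009 m and x of plain_b in the frame of tool_rack between -0.004 and 0.004 m and z of square_one in the frame of tool_rack between 0.003 and 0.009 m and x of square_one in the frame of tool_rack between -0.004 and 0.004 m and z of spare in the frame of tool_rack between 0.003 and 0.009 m and x of spare in the frame of tool_rack between -0.004 and 0.004 m and angle between the x axis of spare and the x axis of tool_rack, either way round below 0.1 rad); the robot touches nothing.
It fails at once if a block is forced against the rack or its stops (over 25 N) (contact force between any of plain_a, plain_b, square_one, spare and tool_rack above 25 N).
It fails at once if the spare block is forced against another block (over 25 N) (contact force between spare and plain_a above 25 N or contact force between spare and plain_b above 25 N or contact force between spare and square_one above 25 N).
It fails at once if another block is lifted out of the rack (over 20 mm) (z of any of plain_a, plain_b, square_one in the frame of tool_rack above 0.026 m).
It fails at once if a thing beside the rack is moved (over 30 mm) (distance of any of steel_tin, label_roll, solder_spool from where it was at the start of the episode above 0.03 m).
It also fails if it takes over 64 s, if anything falls off the work surface, if the arm or the gripper's body presses on something with over 40 N, if the wrist force passes 120 N, or if a joint passes its speed limit or range.

ROBOT

A 6-joint arm with a two-finger parallel gripper is mounted at the origin on a cart in front of the work surface, level with it; the furniture and walls round the work are solid. World frame = base frame: x ahead of the robot, y to its left, z up, the work surface at z = 0. Lengths are in mm, angles in rad, forces in N, time in s.
With the tool pointing down it reaches from about 300 to 825 mm from the base axis. Payload 5.4 kg.
Tool frame: the origin (TCP) lies on the centre line of the jaws, within the pads' length; the fingertips stand 8 mm ahead of it and the grasp point (between the pads) lies 11 mm behind it (robot.tip_reach is the distance from the TCP to the fingertips, in mm); z points along the fingers, y is the direction in which the jaws open and shut (so a half turn about z gives the same grasp; the last joint's range is limited). The gripper opens to 92 mm and grips with 3 to 60 N. Pads are 20 mm wide; open, the fingers measure 128 mm over their backs; the gripper's body (75 mm by 189 mm) begins 69 mm behind the grasp point.
Start: joints at [-1.363, 0.158, 1.597, -0, 1.386, -0.21], TCP at [233.282, -525.534, 222.601] pointing down, gripper open.
Joint ranges: [-2.91, 2.91], [-0.94, 2.29], [0.18, 2.7], [-1.29, 4.43], [0.17, 2.64], [-3, 3]. Speed limits (rad/s): [2.57, 2.57, 3.14, 3.14, 3.14, 3.14].

INTERFACE

Orientations are given as a rotation vector (axis times angle).
In Python, from rig import robot, eyes, order gives the robot as it stands.
- The arm moves only by the tool play_rows, never from a script. Its argument "moves" is a list of rows, each an object with "dp": the shift along the tool's x, y, z in m, a list of three; "rotation": the turn, a rotation vector about the tool's x, y, z in degrees, a list of three; "gripper": the closure, from 0 (fully open) to 1 (shut). A call has 1 to 12 rows; each row shifts and turns the commanded pose from where the row before left it, along the tool's axes as they then stand; what a row does not reach is not made up. A row lasts 1/8 s, in which the tool goes at most 62.5 mm and 10.7 degrees, less where a joint would pass 70% of its speed; a pose out of reach is approached as far as the arm can. A call is refused whole if a number of a shift passes 0.0625 or a number of a turn 10.7, either way. A call with a gripper value outside its range is refused whole. The fingers move at their own pace and stop on an object; "newtons" is the grip in N (left out, the last holds). Time passes only in rows, so rows that do not move let the fingers close. It gives the time, the measured TCP pose, the force and the opening at its end, in the units of the state.
- robot.observe(): the state, without advancing time (a new reading comes with each control period).
- eyes.capture(name): name is "scene" or "top" or "wrist"; returns a dict with "pixels" (480x640x3 uint8, red, green, blue), "fov_y" (degrees; the focal length in pixels is half the picture's height over the tangent of half this angle, whatever the lens; pixels are square), "cx", "cy" (the principal point, pixels), "dist_coeffs" ([k1, k2, p1, p2, k3] as OpenCV has them; the pictures are not rectified), "extrinsics" (4x4, takes a point from world to camera coordinates); the wrist camera has in their place "T_tool_cam" (4x4, takes a point from camera to tool coordinates, whose origin is the TCP and whose axes are the flange's). Camera axes: x right, y down, z forward; pixel columns grow to the right and rows downward; lengths in mm; the calibration is good to about 2 mm. A picture is of the moment at which its call begins: read the wrist's pose just before it. There is no depth.
- order.close_job(): hands the job in, once; it reports no verdict.
The state is a dict: "time_s": time; "joint_positions": joint angles; "qd": joint speeds; "effort": joint torques, N m; "position": TCP position; "orientation": TCP orientation; "wrist_force": force on the tool from outside, world axes, zero at the start; "wrist_torque": the same for the moment, N m; "opening": finger opening in mm.
Only numpy, scipy, OpenCV 4.12 (cv2) and the standard library are available. Lean on these libraries where they do the work, as an engineer would, in place of code of your own. Each camera call takes 0.05 s, during which the arm holds its last target.

## Working session

There is one attempt and no reset: what is moved stays moved. The work goes in short steps, Python scripts to look and compute and a tool call to move; the robot and the scene stay as the last step left them, time stands still between calls to the robot, and variables do not carry over. Pictures are saved under pics/ and viewed, and the job is handed in when it is done.

Besides the shell and the picture viewer there is one more tool, called after ">>>" as a command line: name --argument value ..., lists and objects as JSON in quotes. play_rows: Moves the arm, as the interface text tells. Its arguments: {"type":"object","properties":{"moves":{"type":"array","items":{"type":"object","properties":{"dp":{"type":"array","items":{"type":"number"}},"rotation":{"type":"array","items":{"type":"number"}},"gripper":{"type":"number"}}}},"newtons":{"type":"number"}},"required":["moves"]}

```bash
ls; mkdir -p pics; python3 - <<'E'
from rig import robot, eyes, order
import cv2,json
print(robot.observe())
for n in ["scene","top","wrist"]:
    c=eyes.capture(n); cv2.imwrite(f"pics/{n}0.png",c["pixels"][:,:,::-1])
    print(n,{k:(v.tolist() if hasattr(v,'tolist') else v) for k,v in c.items() if k!="pixels"})
E
```

```text
pics
{'time_s': 0.0, 'joint_positions': array([-1.36309257e+00,  1.59010040e-01,  1.59819383e+00, -1.49888111e-05,
        1.38617774e+00, -2.10106898e-01]), 'qd': array([ 0.00078304,  0.00011043, -0.00136231, -0.00137066, -0.00212486,
        0.00038175]), 'effort': array([ 1.33286219e-03, -3.85562718e+01, -3.22113311e+01,  7.03643868e-02,
        3.77044198e-02, -1.25576298e-04]), 'position': array([ 233.1607179 , -524.96075159,  221.66004366]), 'orientation': array([-3.07153881e+00, -6.51165473e-01,  1.97526111e-05]), 'wrist_force': array([ 0.47915421,  0.83307293, -0.5680847 ]), 'wrist_torque': array([-0.00045269, -0.03837885, -0.02053588]), 'opening': 92.08684771425891}
scene {'fov_y': 45.51527667160555, 'cx': 316.5113547866951, 'cy': 235.45623284302286, 'dist_coeffs': [-0.13723973438577972, 0.0, 0.0, 0.0, 0.0], 'extrinsics': [[-0.7881361390380194, -0.6155005609146923, 0.0006970336742014399, 356.2836688039209], [-0.3630497716124362, 0.46396287884624976, -0.808042888951359, 351.4427230708606], [0.49702745364255463, -0.637100860591476, -0.5891232500582531, 844.8396659079968], [0.0
[... 211 characters left out ...]
654981934, -0.0059834859874759285, -183.02445953627773], [-0.9879781234927061, -0.021167866899959212, -0.15313767959172256, 591.1182228398342], [0.15297003703015652, 0.009333744494677765, -0.9881867480313127, 1001.0594014114712], [0.0, 0.0, 0.0, 1.0]]}
wrist {'fov_y': 58.81898027499468, 'cx': 320.7380997230177, 'cy': 241.06180024958752, 'dist_coeffs': [-0.024127496184719318, 0.0, 0.0, 0.0, 0.0], 'T_tool_cam': [[0.0006458030561353877, -0.9675772595103044, -0.2525744045166492, 70.91017588670468], [0.9999997167428016, 0.0007225075082186019, -0.0002109436293540276, 0.3626234107941828], [0.00038659116244865396, -0.25257419674509074, 0.9675774520346384, -162.52261678997127], [0.0, 0.0, 0.0, 1.0]]}
```

View pics/top0.png

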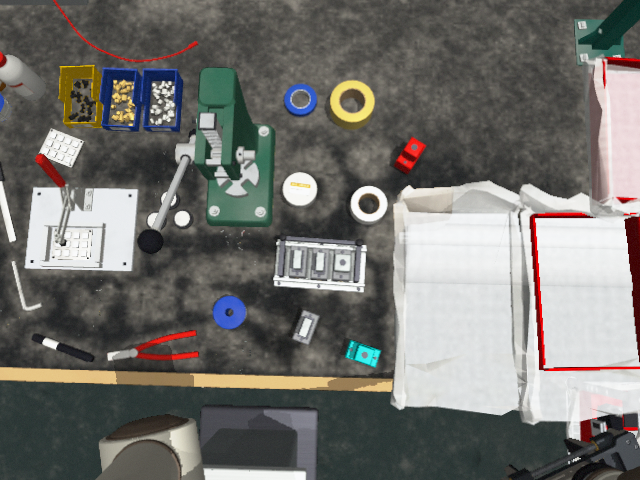

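View pics/scene0.png

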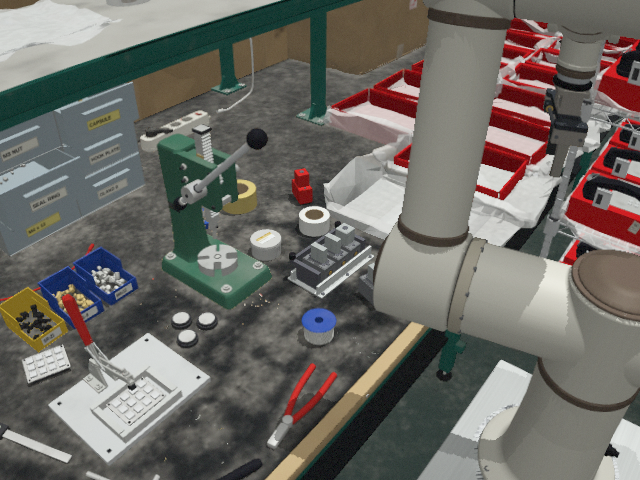

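```bash
python3 - <<'E'
import cv2
im=cv2.imread("pics/top0.png")
cv2.imwrite("pics/top0c.png",cv2.resize(im[225:375,260:400],None,fx=4,fy=4,interpolation=cv2.INTER_CUBIC)[:600])
E
```

```text
(no output)
```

View pics/top0c.png

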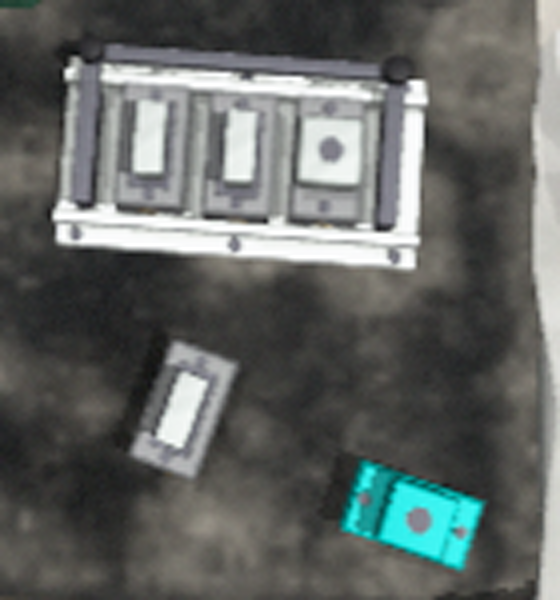

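```bash
cat > h.py <<'E'
import numpy as np, cv2
from scipy.spatial.transform import Rotation as R
def K(c):
    f=240/np.tan(np.radians(c["fov_y"])/2)
    return np.array([[f,0,c["cx"]],[0,f,c["cy"]],[0,0,1.]])
def T_wc(c,st=None):  # camera->world
    if "extrinsics" in c: return np.linalg.inv(np.array(c["extrinsics"]))
    T=np.eye(4);T[:3,:3]=R.from_rotvec(st["orientation"]).as_matrix();T[:3,3]=st["position"]
    return T@np.array(c["T_tool_cam"])
def pix2w(c,uv,z,st=None):
    p=cv2.undistortPoints(np.array(uv,float).reshape(-1,1,2),K(c),np.array(c["dist_coeffs"])).reshape(-1,2)
    T=T_wc(c,st);d=np.c_[p,np.ones(len(p))]@T[:3,:3].T;o=T[:3,3]
    return o+d*((z-o[2])/d[:,2])[:,None]
def w2pix(c,P,st=None):
    T=np.linalg.inv(T_wc(c,st))
    return cv2.projectPoints(np.array(P,float).reshape(-1,1,3),cv2.Rodrigues(T[:3,:3])[0],T[:3,3],K(c),np.array(c["dist_coeffs"]))[0].reshape(-1,2)
def toolx(st): return R.from_rotvec(st["orientation"]).as_matrix()
E
python3 - <<'E'
from rig import eyes,robot
from h import *
c=eyes.capture("top")
S=lambda u,v:(260+u/4,225+v/4)
print("spare tang top",pix2w(c,[S(174,444),S(157,441),S(183,373),S(209,379),S(182,410)],79))
print("row tangs",pix2w(c,[S(150,136),S(240,146),S(330,151)],85))
print("stops tops L/R inner faces",pix2w(c,[S(103,70),S(95,205),S(386,82),S(378,225)],51))
print("front wall corners",pix2w(c,[S(56,205),S(420,232)],28), toolx(robot.observe()))
E
```

```text
spare tang top [[ 407.99724875 -149.53119031   79.        ]
 [ 409.18017809 -141.66974897   79.        ]
 [ 440.45719503 -152.85280937   79.        ]
 [ 437.98095592 -164.93802501   79.        ]
 [ 423.54404833 -152.82021724   79.        ]]
row tangs [[ 549.66801537 -134.80860917   85.        ]
 [ 545.88512106 -176.94771928   85.        ]
 [ 544.44755591 -218.97251697   85.        ]]
stops tops L/R inner faces [[ 585.32690258 -109.54512514   51.        ]
 [ 519.63664178 -107.74046009   51.        ]
 [ 582.39412883 -246.94408828   51.        ]
 [ 512.99436488 -243.88740428   51.        ]]
front wall corners [[ 521.10584599  -86.93752191   28.        ]
 [ 511.74984208 -265.95606325   28.        ]] [[ 9.13982159e-01  4.05754301e-01 -2.44621846e-04]
 [ 4.05754297e-01 -9.13981448e-01  1.16736927e-03]
 [ 2.50085274e-04 -1.16621105e-03 -9.99999289e-01]]
```

```bash
cat >> h.py <<'E'
def plan(st,pos,yaw_deg,n):
    """rows to reach pos/yaw: prints dp (m) in tool frame and rot about tool z"""
    M=toolx(st); y0=np.degrees(np.arctan2(M[1,0],M[0,0])); dy=(yaw_deg-y0)
    d=(np.array(pos,float)-st["position"])/n
    for k in range(n):
        y=np.radians(y0+dy*k/n)
        X=np.array([np.cos(y),np.sin(y),0]);Y=np.array([np.sin(y),-np.cos(y),0]);Z=np.array([0,0,-1])
        print(np.round([d@X/1000,d@Y/1000,d@Z/1000],4).tolist(),"rot z",round(-dy/n,2))
E
python3 - <<'E'
from rig import eyes,robot
from h import *
plan(robot.observe(),[490,-170,222],93,9)
E
```

```text
[0.0421, -0.0245, -0.0] rot z -7.67
[0.045, -0.0187, -0.0] rot z -7.67
[0.0471, -0.0125, -0.0] rot z -7.67
[0.0483, -0.0061, -0.0] rot z -7.67
[0.0487, 0.0004, -0.0] rot z -7.67
[0.0482, 0.0069, -0.0] rot z -7.67
[0.0468, 0.0133, -0.0] rot z -7.67
[0.0447, 0.0194, -0.0] rot z -7.67
[0.0417, 0.0252, -0.0] rot z -7.67
```

>>> play_rows --moves '[{"dp": [0.042,-0.0245,0],"rotation": [0,0,-7.67],"gripper": 0},{"dp": [0.045,-0.0185,0],"rotation": [0,0,-7.67],"gripper": 0},{"dp": [0.047,-0.0125,0],"rotation": [0,0,-7.67],"gripper": 0},{"dp": [0.0483,-0.006,0],"rotation": [0,0,-7.67],"gripper": 0},{"dp": [0.0487,0.0005,0],"rotation": [0,0,-7.67],"gripper": 0},{"dp": [0.0482,0.007,0],"rotation": [0,0,-7.67],"gripper": 0},{"dp": [0.0468,0.0133,0],"rotation": [0,0,-7.67],"gripper": 0},{"dp": [0.0447,0.0194,0],"rotation": [0,0,-7.67],"gripper": 0},{"dp": [0.0417,0.0252,0],"rotation": [0,0,-7.67],"gripper": 0},{"dp": [0,0,0],"rotation": [0,0,0],"gripper": 0},{"dp": [0,0,0],"rotation": [0,0,0],"gripper": 0}]' --newtons 15

```text
time_s: 1.58
position: [489.9, -171.0, 222.4]
orientation: [-2.164, -2.277, 0.001]
wrist_force: [1.0, 1.3, 0.4]
opening: 91.8
```

```bash
cat > cap.py <<'E'
import sys,pickle
from rig import eyes,robot
from h import *
st=robot.observe();c=eyes.capture(sys.argv[1])
pickle.dump((c,st),open(f"pics/{sys.argv[2]}.pkl","wb"))
cv2.imwrite(f"pics/{sys.argv[2]}.png",c["pixels"][:,:,::-1]); print(st["time_s"],st["position"],st["qd"].round(4))
E
python3 cap.py wrist w1
```

```text
1.575 [ 489.89233333 -170.9640961   222.38508904] [-0.0229 -0.0026  0.0007  0.0005 -0.0002  0.0004]
```

View pics/w1.png

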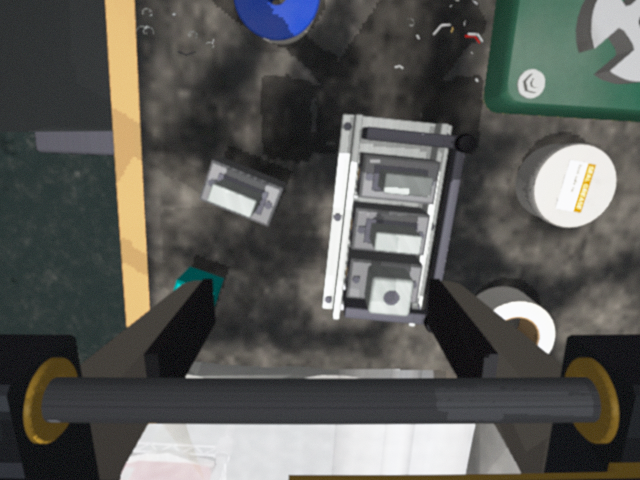

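```bash
python3 - <<'E'
import cv2
im=cv2.imread("pics/w1.png")
cv2.imwrite("pics/w1c.png",cv2.resize(im[105:335,190:490],None,fx=2.6,fy=2.6,interpolation=cv2.INTER_CUBIC))
E
```

```text
(no output)
```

View pics/w1c.png

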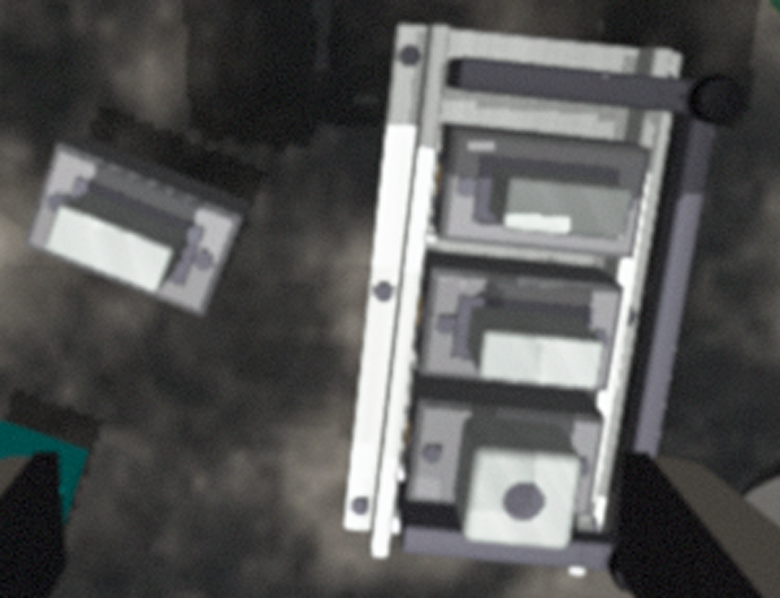

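```bash
python3 - <<'E'
import pickle
from h import *
c,st=pickle.load(open("pics/w1.pkl","rb"))
def W(pts,z): 
    return pix2w(c,[(190+u/2.6,105+v/2.6) for u,v in pts],z,st)
for n,pts,z in [("a",[(508,180),(632,188),(625,240),(503,230)],85),("b",[(482,332),(603,340),(600,388),(478,380)],85),("sq",[(478,445),(580,452),(573,548),(465,543)],85),("spare",[(65,205),(175,248),(160,293),(47,252)],79),
 ("spare top",[(62,143),(243,213),(207,315),(30,245)],45)]:
    w=W(pts,z)
    e=(w[1]-w[0]+w[2]-w[3])/2; f=(w[0]-w[3]+w[1]-w[2])/2
    print(n,w.mean(0).round(1),"xang",np.arctan2(e[1],e[0]).round(3),"len",np.linalg.norm(e).round(1),np.linalg.norm(f).round(1))
w=W([(433,25),(375,555)],28);print("front wall outer? ",w)
w=W([(450,62),(447,90)],51);print("stop L",w)
w=W([(400,530)],51);print("stop R",w)
E
```

```text
a [ 549.8 -135.1   85. ] xang -0.02 len 33.6 13.9
b [ 546.8 -177.5   85. ] xang -0.016 len 34.3 13.9
sq [ 545.9 -218.9   85. ] xang -0.009 len 30.6 30.2
spare [ 425.4 -153.5   79. ] xang -0.318 len 32.8 14.0
spare top [ 425.9 -152.8   45. ] xang -0.329 len 58.6 33.8
front wall outer?  [[ 514.43797409  -86.79957712   28.        ]
 [ 507.11778701 -265.48072525   28.        ]]
stop L [[ 518.36033194  -97.8079314    51.        ]
 [ 518.08318808 -105.81575988   51.        ]]
stop R [[ 513.39688876 -245.60906473   51.        ]]
```

```bash
python3 - <<'E'
from rig import eyes,robot
from h import *
plan(robot.observe(),[547,-177.3,110],87.4,4)
E
```

```text
[-0.0022, 0.0142, 0.0281] rot z 1.37
[-0.0018, 0.0143, 0.0281] rot z 1.37
[-0.0015, 0.0143, 0.0281] rot z 1.37
[-0.0012, 0.0143, 0.0281] rot z 1.37
```

>>> play_rows --moves '[{"dp": [-0.0022,0.0142,0.0281],"rotation": [0,0,1.37],"gripper": 0.4},{"dp": [-0.0018,0.0143,0.0281],"rotation": [0,0,1.37],"gripper": 0.4},{"dp": [-0.0015,0.0143,0.0281],"rotation": [0,0,1.37],"gripper": 0.4},{"dp": [-0.0012,0.0143,0.0281],"rotation": [0,0,1.37],"gripper": 0.4},{"dp": [0,0,0.015],"rotation": [0,0,0],"gripper": 0.4},{"dp": [0,0,0.015],"rotation": [0,0,0],"gripper": 0.4},{"dp": [0,0,0],"rotation": [0,0,0],"gripper": 0.4},{"dp": [0,0,0],"rotation": [0,0,0],"gripper": 0.4}]' --newtons 12

```text
time_s: 2.62
position: [547.8, -176.9, 81.2]
orientation: [2.269, 2.171, 0.001]
wrist_force: [-0.5, 0.0, 0.1]
opening: 55.5
```

```bash
python3 cap.py wrist w2
```

```text
2.625 [ 547.77544708 -176.90170362   81.19716505] [ 0.0029 -0.0026 -0.0086 -0.0002 -0.0024  0.0012]
```

View pics/w2.png

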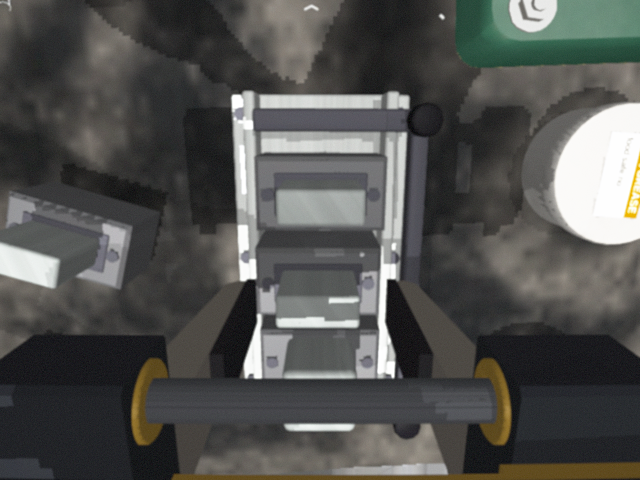

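>>> play_rows --moves '[{"dp": [0,0,0.015],"rotation": [0,0,0],"gripper": 0.4},{"dp": [0,0,0],"rotation": [0,0,0],"gripper": 0.6},{"dp": [0,0,0],"rotation": [0,0,0],"gripper": 0.7},{"dp": [0,0,0],"rotation": [0,0,0],"gripper": 0.7},{"dp": [0,0,0],"rotation": [0,0,0],"gripper": 0.7}]' --newtons 12

```text
time_s: 3.3
position: [547.4, -176.4, 65.1]
orientation: [-2.269, -2.172, -0.0]
wrist_force: [-0.2, -0.5, -1.5]
opening: 34.0
```

>>> play_rows --moves '[{"dp": [0.001,0,0],"rotation": [0,0,0],"gripper": 0.7},{"dp": [0.001,0,0],"rotation": [0,0,0],"gripper": 0.7},{"dp": [0.001,0,0],"rotation": [0,0,0],"gripper": 0.7},{"dp": [0.001,0,0],"rotation": [0,0,0],"gripper": 0.7}]'

```text
time_s: 3.8
position: [547.6, -172.4, 65.2]
orientation: [-2.269, -2.172, -0.0]
wrist_force: [-0.7, -0.2, -2.2]
opening: 34.1
```

>>> play_rows --moves '[{"dp": [0.0015,0,0],"rotation": [0,0,0],"gripper": 0.7},{"dp": [0.0015,0,0],"rotation": [0,0,0],"gripper": 0.7},{"dp": [0.0015,0,0],"rotation": [0,0,0],"gripper": 0.7},{"dp": [0.001,0,0],"rotation": [0,0,0],"gripper": 0.7},{"dp": [0.001,0,0],"rotation": [0,0,0],"gripper": 0.7}]'

```text
time_s: 4.42
position: [548.0, -166.4, 65.4]
orientation: [2.269, 2.172, -0.0]
wrist_force: [0.1, -2.9, -2.2]
opening: 34.1
```

>>> play_rows --moves '[{"dp": [0.001,0,0],"rotation": [0,0,0],"gripper": 0.7},{"dp": [0.001,0,0],"rotation": [0,0,0],"gripper": 0.7},{"dp": [0.001,0,0],"rotation": [0,0,0],"gripper": 0.7},{"dp": [0.001,0,0],"rotation": [0,0,0],"gripper": 0.7}]'

```text
time_s: 4.92
position: [548.2, -162.0, 65.3]
orientation: [2.269, 2.172, 0.0]
wrist_force: [-0.4, -2.5, -0.9]
opening: 34.2
```

>>> play_rows --moves '[{"dp": [0.001,0,0],"rotation": [0,0,0],"gripper": 0.7},{"dp": [0.001,0,0],"rotation": [0,0,0],"gripper": 0.7}]'

```text
time_s: 5.18
position: [548.2, -159.9, 65.2]
orientation: [-2.27, -2.172, 0.0]
wrist_force: [-0.6, -2.9, -0.6]
opening: 34.0
```

>>> play_rows --moves '[{"dp": [0.0008,0,0],"rotation": [0,0,0],"gripper": 0.7},{"dp": [0.0007,0,0],"rotation": [0,0,0],"gripper": 0.7}]'

```text
time_s: 5.42
position: [548.2, -158.4, 65.1]
orientation: [-2.269, -2.172, -0.0]
wrist_force: [-0.6, -3.2, 0.7]
opening: 34.2
```

>>> play_rows --moves '[{"dp": [0.0005,0,0],"rotation": [0,0,0],"gripper": 0.7},{"dp": [0.0005,0,0],"rotation": [0,0,0],"gripper": 0.7}]'

```text
time_s: 5.68
position: [548.2, -157.4, 65.2]
orientation: [-2.27, -2.172, -0.0]
wrist_force: [0.6, -1.3, -2.2]
opening: 34.1
```

>>> play_rows --moves '[{"dp": [0.0005,0,0],"rotation": [0,0,0],"gripper": 0.7},{"dp": [0.0003,0,0],"rotation": [0,0,0],"gripper": 0.7}]'

```text
time_s: 5.92
position: [548.3, -156.8, 65.2]
orientation: [2.269, 2.172, -0.0]
wrist_force: [0.4, -2.3, -1.2]
opening: 34.0
```

>>> play_rows --moves '[{"dp": [0.0005,0,0],"rotation": [0,0,0],"gripper": 0.7},{"dp": [0.0003,0,0],"rotation": [0,0,0],"gripper": 0.7}]'

```text
time_s: 6.18
position: [548.3, -156.6, 65.3]
orientation: [2.269, 2.172, -0.002]
wrist_force: [-0.6, -6.0, -2.1]
opening: 34.1
```

>>> play_rows --moves '[{"dp": [0.0004,0,0],"rotation": [0,0,0],"gripper": 0.7},{"dp": [0,0,0],"rotation": [0,0,0],"gripper": 0.7}]'

```text
time_s: 6.42
position: [548.3, -156.5, 65.4]
orientation: [2.269, 2.172, -0.002]
wrist_force: [-1.8, -6.3, -2.5]
opening: 33.6
```

>>> play_rows --moves '[{"dp": [0.0005,0,0],"rotation": [0,0,0],"gripper": 0.7},{"dp": [0,0,0],"rotation": [0,0,0],"gripper": 0.7}]'

```text
time_s: 6.68
position: [548.3, -156.2, 65.5]
orientation: [2.268, 2.171, -0.003]
wrist_force: [-1.9, -6.3, -0.7]
opening: 33.8
```

>>> play_rows --moves '[{"dp": [0,0,0],"rotation": [0,0,0],"gripper": 0.4},{"dp": [0,0,0],"rotation": [0,0,0],"gripper": 0.4},{"dp": [0,0,0],"rotation": [0,0,0],"gripper": 0.4},{"dp": [-0.0157,0,0],"rotation": [0,0,0],"gripper": 0.4},{"dp": [-0.0157,0,0],"rotation": [0,0,0],"gripper": 0.4},{"dp": [-0.0157,0,0],"rotation": [0,0,0],"gripper": 0.4},{"dp": [-0.0157,0,0],"rotation": [0,0,0],"gripper": 0.4},{"dp": [0,0,0],"rotation": [0,0,0],"gripper": 0.4},{"dp": [0,0,0],"rotation": [0,0,0],"gripper": 0.4}]'

```text
time_s: 7.8
position: [545.5, -217.6, 65.1]
orientation: [-2.27, -2.172, -0.0]
wrist_force: [-1.1, -0.2, 0.2]
opening: 55.0
```

```bash
python3 cap.py wrist w3
```

```text
7.8 [ 545.54285864 -217.59442034   65.08276111] [ 0.0108 -0.0042  0.0072 -0.0011 -0.002   0.0004]
```

View pics/w3.png

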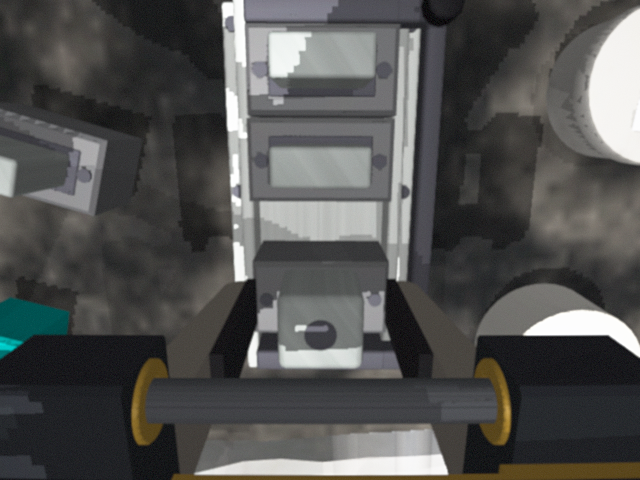

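>>> play_rows --moves '[{"dp": [0,0,0],"rotation": [0,0,0],"gripper": 0.6},{"dp": [0,0,0],"rotation": [0,0,0],"gripper": 0.72},{"dp": [0,0,0],"rotation": [0,0,0],"gripper": 0.72},{"dp": [0,0,0],"rotation": [0,0,0],"gripper": 0.72},{"dp": [-0.001,0,0],"rotation": [0,0,0],"gripper": 0.72},{"dp": [-0.001,0,0],"rotation": [0,0,0],"gripper": 0.72},{"dp": [-0.001,0,0],"rotation": [0,0,0],"gripper": 0.72},{"dp": [-0.001,0,0],"rotation": [0,0,0],"gripper": 0.72}]' --newtons 12

```text
time_s: 8.85
position: [545.4, -221.8, 65.2]
orientation: [-2.27, -2.172, -0.0]
wrist_force: [-0.1, 1.8, 1.1]
opening: 31.8
```

>>> play_rows --moves '[{"dp": [-0.001,0,0],"rotation": [0,0,0],"gripper": 0.72},{"dp": [-0.001,0,0],"rotation": [0,0,0],"gripper": 0.72}]'

```text
time_s: 9.1
position: [545.4, -223.8, 65.2]
orientation: [-2.27, -2.172, 0.0]
wrist_force: [0.3, 1.2, -0.1]
opening: 32.2
```

>>> play_rows --moves '[{"dp": [-0.0005,0,0],"rotation": [0,0,0],"gripper": 0.72},{"dp": [-0.0005,0,0],"rotation": [0,0,0],"gripper": 0.72}]'

```text
time_s: 9.35
position: [545.3, -224.8, 65.2]
orientation: [-2.27, -2.172, -0.0]
wrist_force: [0.3, 0.9, -0.3]
opening: 31.8
```

>>> play_rows --moves '[{"dp": [-0.0005,0,0],"rotation": [0,0,0],"gripper": 0.72},{"dp": [-0.0005,0,0],"rotation": [0,0,0],"gripper": 0.72}]'

```text
time_s: 9.6
position: [545.3, -225.8, 65.2]
orientation: [-2.27, -2.172, -0.0]
wrist_force: [0.2, 0.9, -0.2]
opening: 32.0
```

>>> play_rows --moves '[{"dp": [-0.0005,0,0],"rotation": [0,0,0],"gripper": 0.72},{"dp": [-0.0003,0,0],"rotation": [0,0,0],"gripper": 0.72}]'

```text
time_s: 9.85
position: [545.3, -226.2, 65.2]
orientation: [-2.269, -2.172, -0.001]
wrist_force: [0.5, 3.1, 0.3]
opening: 31.7
```

>>> play_rows --moves '[{"dp": [-0.0004,0,0],"rotation": [0,0,0],"gripper": 0.72},{"dp": [-0.0004,0,0],"rotation": [0,0,0],"gripper": 0.72}]'

```text
time_s: 10.1
position: [545.3, -226.3, 65.2]
orientation: [-2.269, -2.171, -0.002]
wrist_force: [0.7, 7.3, 3.9]
opening: 32.1
```

```bash
python3 - <<'E'
from rig import eyes,robot
from h import *
st=robot.observe(); st["position"]=st["position"]+[0,0,45]
plan(st,[500,-195,190],87.4,4)
E
```

```text
[0.0073, -0.0117, -0.0199] rot z 0.02
[0.0073, -0.0117, -0.0199] rot z 0.02
[0.0073, -0.0117, -0.0199] rot z 0.02
[0.0073, -0.0117, -0.0199] rot z 0.02
```

>>> play_rows --moves '[{"dp": [0,0,0],"rotation": [0,0,0],"gripper": 0.4},{"dp": [0,0,0],"rotation": [0,0,0],"gripper": 0.4},{"dp": [0,0,-0.015],"rotation": [0,0,0],"gripper": 0.4},{"dp": [0,0,-0.03],"rotation": [0,0,0],"gripper": 0.4},{"dp": [0.0073,-0.0117,-0.02],"rotation": [0,0,0],"gripper": 0.4},{"dp": [0.0073,-0.0117,-0.02],"rotation": [0,0,0],"gripper": 0.4},{"dp": [0.0073,-0.0117,-0.02],"rotation": [0,0,0],"gripper": 0.4},{"dp": [0.0073,-0.0117,-0.02],"rotation": [0,0,0],"gripper": 0.4},{"dp": [0,0,0],"rotation": [0,0,0],"gripper": 0.4},{"dp": [0,0,0],"rotation": [0,0,0],"gripper": 0.4},{"dp": [0,0,0],"rotation": [0,0,0],"gripper": 0.4}]'

```text
time_s: 11.48
position: [499.5, -196.1, 189.2]
orientation: [-2.269, -2.171, 0.001]
wrist_force: [-0.6, 0.2, 0.4]
opening: 55.1
```

```bash
python3 cap.py wrist w4; python3 - <<'E'
import cv2
im=cv2.imread("pics/w4.png")
cv2.imwrite("pics/w4c.png",cv2.resize(im[60:340,140:460],None,fx=2.5,fy=2.1,interpolation=cv2.INTER_CUBIC))
E
```

```text
11.475 [ 499.51235704 -196.12336529  189.21180031] [ 0.0004  0.      0.0006  0.001  -0.0003  0.    ]
```

View pics/w4.png

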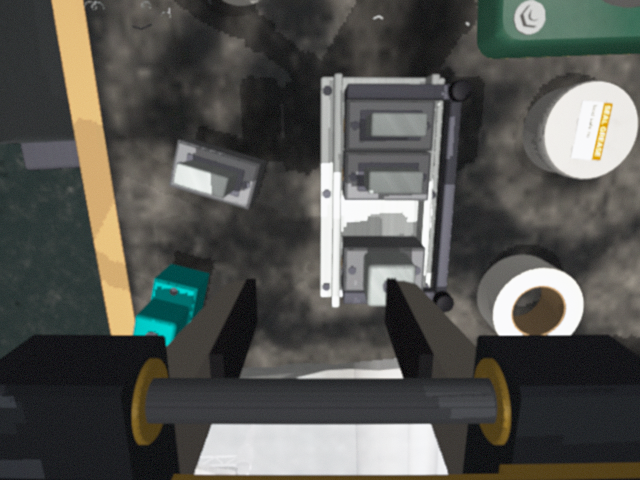

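View pics/w4c.png

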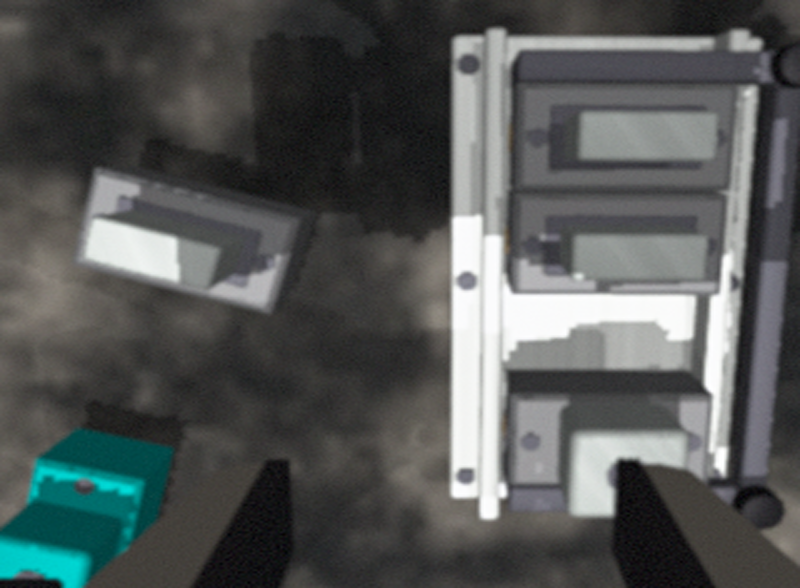

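```bash
python3 - <<'E'
import pickle
from h import *
c,st=pickle.load(open("pics/w4.pkl","rb"))
W=lambda pts,z: pix2w(c,[(140+u/2.5,60+v/2.1) for u,v in pts],z,st)
for n,pts,z in [("a",[(578,110),(718,110),(714,160),(577,160)],85),("b",[(571,234),(709,234),(706,280),(571,278)],85),("sq",[(572,430),(688,430),(686,516),(570,516)],85),("spare",[(95,217),(225,247),(212,286),(83,260)],79),
 ("spare top",[(97,170),(308,210),(272,313),(80,262)],45),("a top",[(518,83),(735,83),(730,187),(514,187)],51),("b top",[(514,192),(725,192),(720,292),(512,290)],51)]:
    w=W(pts,z)
    e=(w[1]-w[0]+w[2]-w[3])/2; f=(w[0]-w[3]+w[1]-w[2])/2
    print(n,w.mean(0).round(1),"xang",np.arctan2(e[1],e[0]).round(3),"len",np.linalg.norm(e).round(1),np.linalg.norm(f).round(1))
print("b lower edge",W([(512,290),(720,293)],51),"sq upper",W([(510,393),(710,393)],51))
print("wall",W([(497,30),(489,515)],28), "stopL lower",W([(518,82),(760,82)],51),"stopR up",W([(506,486)],51))
E
```

```text
a [ 550.  -124.1   85. ] xang -0.041 len 33.6 14.0
b [ 548.1 -159.    85. ] xang -0.051 len 34.2 13.4
sq [ 545.5 -227.6   85. ] xang -0.044 len 30.9 29.0
spare [ 425.1 -153.2   79. ] xang -0.299 len 33.8 13.1
spare top [ 426.1 -152.6   45. ] xang -0.31 len 59.1 34.5
a top [ 549.8 -123.8   51. ] xang -0.041 len 59.2 32.7
b top [ 547.9 -158.2   51. ] xang -0.048 len 58.9 32.9
b lower edge [[ 517.66330339 -173.02644638   51.        ]
 [ 576.89497624 -176.55962719   51.        ]] sq upper [[ 516.0181978  -209.16980146   51.        ]
 [ 574.64163265 -211.68727236   51.        ]]
wall [[ 517.14532131  -87.17919845   28.        ]
 [ 508.6828156  -264.51514918   28.        ]] stopL lower [[ 521.27836093 -105.90161389   51.        ]
 [ 586.52037105 -108.56307398   51.        ]] stopR up [[ 513.79454225 -243.69785241   51.        ]]
```

```bash
python3 - <<'E'
from rig import eyes,robot
from h import *
plan(robot.observe(),[425.5,-153,110],72.2,4)
E
```

```text
[0.0099, -0.019, 0.0198] rot z 3.82
[0.0087, -0.0196, 0.0198] rot z 3.82
[0.0073, -0.0201, 0.0198] rot z 3.82
[0.006, -0.0206, 0.0198] rot z 3.82
```

>>> play_rows --moves '[{"dp": [0.0099,-0.019,0.0198],"rotation": [0,0,3.82],"gripper": 0.4},{"dp": [0.0087,-0.0196,0.0198],"rotation": [0,0,3.82],"gripper": 0.4},{"dp": [0.0073,-0.0201,0.0198],"rotation": [0,0,3.82],"gripper": 0.4},{"dp": [0.006,-0.0206,0.0198],"rotation": [0,0,3.82],"gripper": 0.4},{"dp": [0,0,0.018],"rotation": [0,0,0],"gripper": 0.4},{"dp": [0,0,0],"rotation": [0,0,0],"gripper": 0.4},{"dp": [0,0,0],"rotation": [0,0,0],"gripper": 0.4},{"dp": [0,0,0],"rotation": [0,0,0],"gripper": 0.4}]'

```text
time_s: 12.52
position: [426.4, -153.6, 93.9]
orientation: [2.537, 1.85, 0.001]
wrist_force: [0.5, 0.9, 0.7]
opening: 55.0
```

```bash
python3 cap.py wrist w5
```

```text
12.525 [ 426.36250735 -153.58270907   93.85873469] [ 0.001  -0.0016  0.0042 -0.0005  0.0011 -0.0003]
```

View pics/w5.png

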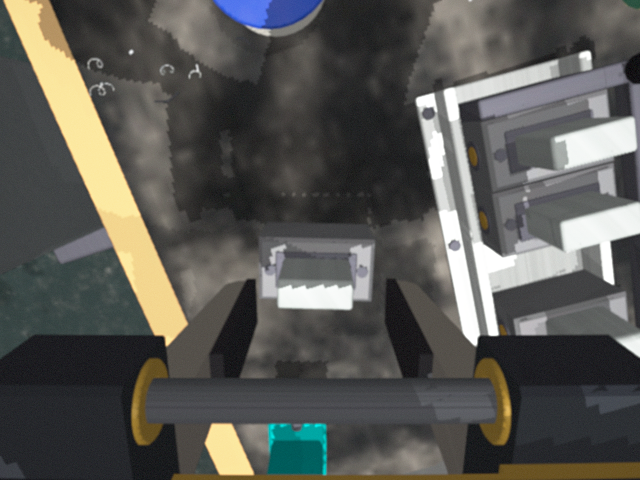

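```bash
python3 - <<'E'
import pickle
from h import *
import cv2
c,st=pickle.load(open("pics/w5.pkl","rb"))
im=cv2.cvtColor(c["pixels"],cv2.COLOR_RGB2BGR)
cv2.imwrite("pics/w5c.png",cv2.resize(im[215:325,240:400],None,fx=5,fy=5,interpolation=cv2.INTER_CUBIC))
E
```

```text
(no output)
```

View pics/w5c.png

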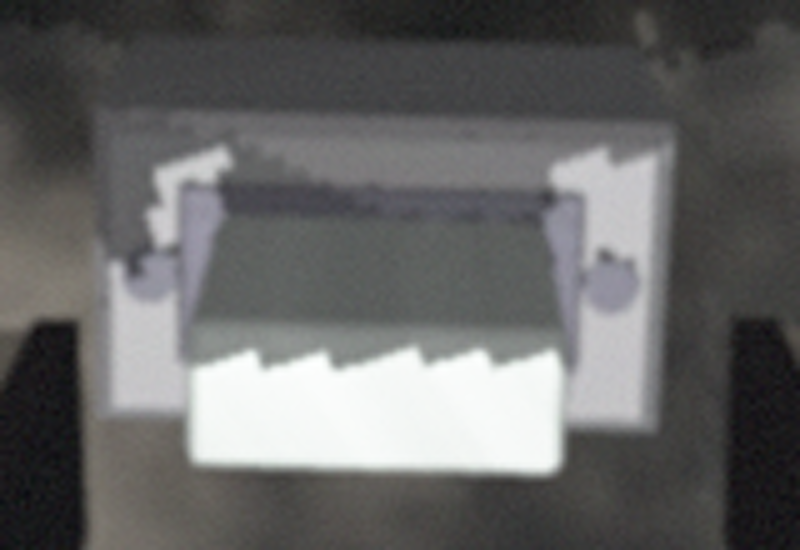

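```bash
python3 - <<'E'
import pickle
from h import *
c,st=pickle.load(open("pics/w5.pkl","rb"))
W=lambda pts,z: pix2w(c,[(240+u/5,215+v/5) for u,v in pts],z,st)
M=toolx(st)
for n,pts,z in [("tang",[(200,320),(562,330),(562,474),(190,466)],79),("top",[(97,112),(675,125),(655,430),(103,413)],45)]:
    w=W(pts,z)
    e=(w[1]-w[0]+w[2]-w[3])/2; f=(w[0]-w[3]+w[1]-w[2])/2
    m=w.mean(0);print(n,m.round(1),"xang",np.arctan2(e[1],e[0]).round(3),"len",np.linalg.norm(e).round(1),np.linalg.norm(f).round(1),"in tool",(M.T@(m-st["position"])).round(1))
    print(np.degrees(np.arctan2(M[1,1],M[0,1])))
E
```

```text
tang [ 424.5 -153.3   79. ] xang -0.336 len 32.7 13.8 in tool [-0.3 -1.9 14.9]
-17.789305755025264
top [ 424.7 -153.    45. ] xang -0.338 len 59.0 33.3 in tool [ 0.1 -1.9 48.9]
-17.789305755025264
```

>>> play_rows --moves '[{"dp": [0,-0.0019,0.012],"rotation": [0,0,1.5],"gripper": 0.4},{"dp": [0,0,0.013],"rotation": [0,0,0],"gripper": 0.4},{"dp": [0,0,0.012],"rotation": [0,0,0],"gripper": 0.4},{"dp": [0,0,0],"rotation": [0,0,0],"gripper": 0.4},{"dp": [0,0,0],"rotation": [0,0,0],"gripper": 0.6},{"dp": [0,0,0],"rotation": [0,0,0],"gripper": 0.75},{"dp": [0,0,0],"rotation": [0,0,0],"gripper": 0.75},{"dp": [0,0,0],"rotation": [0,0,0],"gripper": 0.75},{"dp": [0,0,0],"rotation": [0,0,0],"gripper": 0.75}]' --newtons 20

```text
time_s: 13.7
position: [424.0, -152.6, 56.3]
orientation: [2.562, 1.818, 0.0]
wrist_force: [-1.0, -0.2, 3.3]
opening: 34.0
```

```bash
python3 - <<'E'
from rig import eyes,robot
from h import *
st=robot.observe(); st["position"][2]=120
plan(st,[546.7,-193,120],87.35,6)
E
```

```text
[0.0004, 0.0215, 0.0] rot z -2.77
[-0.0006, 0.0215, 0.0] rot z -2.77
[-0.0017, 0.0215, 0.0] rot z -2.77
[-0.0027, 0.0214, 0.0] rot z -2.77
[-0.0037, 0.0212, 0.0] rot z -2.77
[-0.0048, 0.021, 0.0] rot z -2.77
```

>>> play_rows --moves '[{"dp": [0,0,-0.016],"rotation": [0,0,0],"gripper": 0.75},{"dp": [0,0,-0.024],"rotation": [0,0,0],"gripper": 0.75},{"dp": [0,0,-0.024],"rotation": [0,0,0],"gripper": 0.75},{"dp": [0.0004,0.0215,0],"rotation": [0,0,-2.77],"gripper": 0.75},{"dp": [-0.0006,0.0215,0],"rotation": [0,0,-2.77],"gripper": 0.75},{"dp": [-0.0017,0.0215,0],"rotation": [0,0,-2.77],"gripper": 0.75},{"dp": [-0.0027,0.0214,0],"rotation": [0,0,-2.77],"gripper": 0.75},{"dp": [-0.0037,0.0212,0],"rotation": [0,0,-2.77],"gripper": 0.75},{"dp": [-0.0048,0.021,0],"rotation": [0,0,-2.77],"gripper": 0.75},{"dp": [0,0,0],"rotation": [0,0,0],"gripper": 0.75},{"dp": [0,0,0],"rotation": [0,0,0],"gripper": 0.75},{"dp": [0,0,0],"rotation": [0,0,0],"gripper": 0.75}]'

```text
time_s: 15.2
position: [545.8, -192.5, 120.0]
orientation: [-2.273, -2.168, 0.0]
wrist_force: [-0.3, 0.1, -1.9]
opening: 33.8
```

```bash
python3 cap.py wrist w6; python3 cap.py top t6; python3 - <<'E'
import cv2
im=cv2.imread("pics/w6.png")
cv2.imwrite("pics/w6c.png",cv2.resize(im[50:350,220:440],None,fx=2.7,fy=2,interpolation=cv2.INTER_CUBIC))
im=cv2.imread("pics/t6.png")
cv2.imwrite("pics/t6c.png",cv2.resize(im[210:310,250:390],None,fx=5,fy=5,interpolation=cv2.INTER_CUBIC))
E
```

```text
15.2 [ 545.82957752 -192.48479782  120.03395869] [-0.0002  0.0017 -0.0022  0.0015 -0.002  -0.0016]
15.25 [ 545.93887353 -192.53930506  120.05013489] [ 0.0003  0.0017 -0.0056  0.0014 -0.0022 -0.0019]
```

View pics/w6.png

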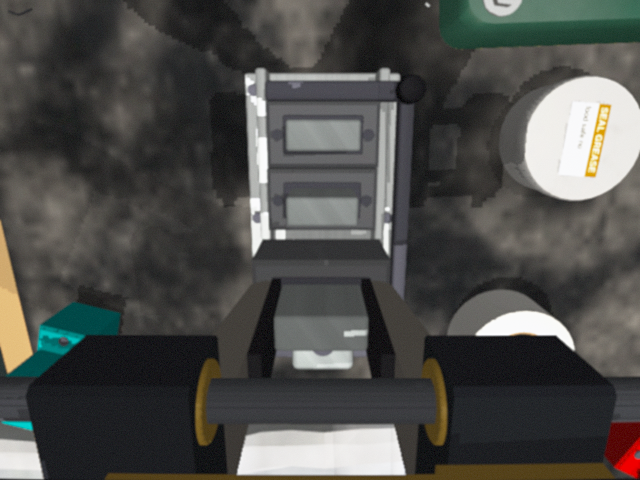

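View pics/w6c.png

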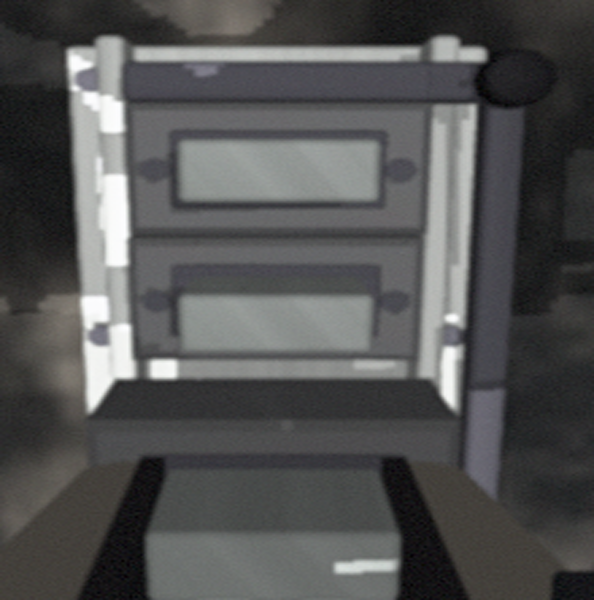

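View pics/t6c.png

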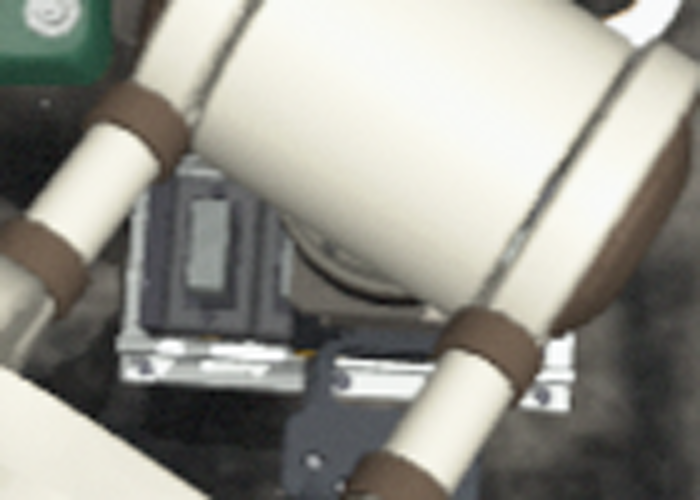

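```bash
python3 - <<'E'
import pickle
from h import *
c,st=pickle.load(open("pics/w6.pkl","rb"))
W=lambda pts,z: pix2w(c,[(220+u/2.7,50+v/2) for u,v in pts],z,st)
w=W([(92,418),(462,418)],108.7);print("spare +y top edge",w.round(1),w.mean(0))
w=W([(148,532),(400,532),(165,468),(382,468)],142.7);print("tang top +y edge (z142.7)",w[:2].round(1),w[:2].mean(0))
w=W([(137,357),(414,357)],51);print("b -y edge",w.round(1),w.mean(0))
for n,p,z in [("a tang",[(180,140),(380,140),(380,203),(180,203)],85),("b tang",[(180,294),(372,294),(370,352),(180,352)],85),("a top",[(132,103),(428,103),(424,232),(133,232)],51),("b top",[(136,237),(420,237),(414,357),(137,357)],51)]:
    w=W(p,z);print(n,w.mean(0).round(1),((w[1]-w[0]+w[2]-w[3])/2).round(1))
w=W([(98,40),(128,40),(430,40),(460,40)],28);print("walls",w.round(1))
w=W([(103,330),(133,330),(415,330),(443,330)],28);print("walls",w.round(1))
E
```

```text
spare +y top edge [[ 518.5 -173.9  108.7]
 [ 576.9 -176.6  108.7]] [ 547.7010328  -175.26388288  108.7       ]
tang top +y edge (z142.7) [[ 530.1 -185.3  142.7]
 [ 563.3 -186.8  142.7]] [ 546.71695032 -186.05019664  142.7       ]
b -y edge [[ 519.  -173.8   51. ]
 [ 576.2 -176.4   51. ]] [ 547.57096861 -175.10811568   51.        ]
a tang [ 550.6 -124.6   85. ] [33.4 -1.5  0. ]
b tang [ 548.2 -159.2   85. ] [33.3 -1.5  0. ]
a top [ 550.6 -124.1   51. ] [57.4 -2.7  0. ]
b top [ 548.6 -158.6   51. ] [56.9 -2.6  0. ]
walls [[514.7 -87.4  28. ]
 [520.9 -87.7  28. ]
 [583.6 -90.7  28. ]
 [589.9 -90.9  28. ]]
walls [[ 508.9 -170.2   28. ]
 [ 515.7 -170.5   28. ]
 [ 579.2 -173.4   28. ]
 [ 585.5 -173.7   28. ]]
```

>>> play_rows --moves '[{"dp": [-0.0008,-0.0003,0.005],"rotation": [0,0,0],"gripper": 0.75},{"dp": [0,0,0.004],"rotation": [0,0,0],"gripper": 0.75},{"dp": [0,0,0.002],"rotation": [0,0,0],"gripper": 0.75},{"dp": [0,0,0.002],"rotation": [0,0,0],"gripper": 0.75},{"dp": [0,0,0.001],"rotation": [0,0,0],"gripper": 0.75},{"dp": [0,0,0.001],"rotation": [0,0,0],"gripper": 0.75}]'

```text
time_s: 16.05
position: [546.3, -193.7, 105.0]
orientation: [2.272, 2.169, 0.0]
wrist_force: [0.2, -0.2, -3.0]
opening: 34.1
```

>>> play_rows --moves '[{"dp": [0,0,0.001],"rotation": [0,0,0],"gripper": 0.75},{"dp": [0,0,0.001],"rotation": [0,0,0],"gripper": 0.75}]'

```text
time_s: 16.3
position: [546.3, -193.6, 103.0]
orientation: [2.272, 2.169, 0.0]
wrist_force: [-0.6, -0.3, -2.3]
opening: 34.2
```

>>> play_rows --moves '[{"dp": [0,0,0.001],"rotation": [0,0,0],"gripper": 0.75},{"dp": [0,0,0.001],"rotation": [0,0,0],"gripper": 0.75}]'

```text
time_s: 16.55
position: [546.3, -193.6, 101.0]
orientation: [2.273, 2.169, 0.0]
wrist_force: [0.7, -0.0, -1.8]
opening: 33.9
```

>>> play_rows --moves '[{"dp": [0,0,0.0005],"rotation": [0,0,0],"gripper": 0.75},{"dp": [0,0,0.0005],"rotation": [0,0,0],"gripper": 0.75},{"dp": [0,0,0.0005],"rotation": [0,0,0],"gripper": 0.75}]'

```text
time_s: 16.92
position: [546.3, -193.6, 99.5]
orientation: [2.273, 2.169, 0.0]
wrist_force: [-0.2, 0.0, -2.1]
opening: 34.0
```

>>> play_rows --moves '[{"dp": [0,0,0.001],"rotation": [0,0,0],"gripper": 0.75},{"dp": [0,0,0.001],"rotation": [0,0,0],"gripper": 0.75}]'

```text
time_s: 17.18
position: [546.2, -193.6, 97.4]
orientation: [-2.273, -2.169, -0.0]
wrist_force: [1.0, 0.1, -2.3]
opening: 33.8
```

>>> play_rows --moves '[{"dp": [0,0,0.001],"rotation": [0,0,0],"gripper": 0.75},{"dp": [0,0,0.001],"rotation": [0,0,0],"gripper": 0.75},{"dp": [0,0,0.001],"rotation": [0,0,0],"gripper": 0.75}]'

```text
time_s: 17.55
position: [546.2, -193.6, 94.4]
orientation: [-2.273, -2.169, 0.0]
wrist_force: [-0.1, 0.9, -2.2]
opening: 34.3
```

>>> play_rows --moves '[{"dp": [0,0,0.0015],"rotation": [0,0,0],"gripper": 0.75},{"dp": [0,0,0.0015],"rotation": [0,0,0],"gripper": 0.75},{"dp": [0,0,0.0015],"rotation": [0,0,0],"gripper": 0.75},{"dp": [0,0,0.0015],"rotation": [0,0,0],"gripper": 0.75},{"dp": [0,0,0.0015],"rotation": [0,0,0],"gripper": 0.75},{"dp": [0,0,0.0015],"rotation": [0,0,0],"gripper": 0.75}]'

```text
time_s: 18.3
position: [546.2, -193.6, 85.4]
orientation: [2.273, 2.169, 0.0]
wrist_force: [0.6, 0.0, -1.8]
opening: 34.0
```

>>> play_rows --moves '[{"dp": [0,0,0.001],"rotation": [0,0,0],"gripper": 0.75},{"dp": [0,0,0.001],"rotation": [0,0,0],"gripper": 0.75},{"dp": [0,0,0.001],"rotation": [0,0,0],"gripper": 0.75}]'

```text
time_s: 18.68
position: [546.3, -193.6, 82.5]
orientation: [2.273, 2.169, 0.0]
wrist_force: [-0.5, 0.6, -1.7]
opening: 33.6
```

>>> play_rows --moves '[{"dp": [0,0,0.001],"rotation": [0,0,0],"gripper": 0.75},{"dp": [0,0,0.001],"rotation": [0,0,0],"gripper": 0.75},{"dp": [0,0,0.001],"rotation": [0,0,0],"gripper": 0.75}]'

```text
time_s: 19.05
position: [546.2, -193.6, 79.4]
orientation: [-2.273, -2.169, -0.0]
wrist_force: [0.6, -0.2, -1.4]
opening: 33.6
```

>>> play_rows --moves '[{"dp": [0,0,0.001],"rotation": [0,0,0],"gripper": 0.75},{"dp": [0,0,0.001],"rotation": [0,0,0],"gripper": 0.75},{"dp": [0,0,0.001],"rotation": [0,0,0],"gripper": 0.75}]'

```text
time_s: 19.42
position: [546.2, -193.6, 76.4]
orientation: [2.273, 2.169, 0.0]
wrist_force: [0.0, -0.1, -1.9]
opening: 34.0
```

Past the walls without contact; continue to the floor (expected TCP ≈ 62.3).

>>> play_rows --moves '[{"dp": [0,0,0.0015],"rotation": [0,0,0],"gripper": 0.75},{"dp": [0,0,0.0015],"rotation": [0,0,0],"gripper": 0.75},{"dp": [0,0,0.0015],"rotation": [0,0,0],"gripper": 0.75},{"dp": [0,0,0.0015],"rotation": [0,0,0],"gripper": 0.75},{"dp": [0,0,0.0015],"rotation": [0,0,0],"gripper": 0.75},{"dp": [0,0,0.0015],"rotation": [0,0,0],"gripper": 0.75}]'

```text
time_s: 20.18
position: [546.2, -193.6, 67.4]
orientation: [2.273, 2.169, 0.0]
wrist_force: [0.4, 0.8, -2.2]
opening: 33.6
```

>>> play_rows --moves '[{"dp": [0,0,0.001],"rotation": [0,0,0],"gripper": 0.75},{"dp": [0,0,0.001],"rotation": [0,0,0],"gripper": 0.75},{"dp": [0,0,0.001],"rotation": [0,0,0],"gripper": 0.75}]'

```text
time_s: 20.55
position: [546.3, -193.6, 64.5]
orientation: [2.273, 2.169, 0.0]
wrist_force: [0.0, 0.3, -2.5]
opening: 34.0
```

>>> play_rows --moves '[{"dp": [0,0,0.0006],"rotation": [0,0,0],"gripper": 0.75},{"dp": [0,0,0.0006],"rotation": [0,0,0],"gripper": 0.75}]'

```text
time_s: 20.8
position: [546.2, -193.6, 63.3]
orientation: [-2.273, -2.169, -0.0]
wrist_force: [0.1, -0.0, -2.0]
opening: 34.0
```

>>> play_rows --moves '[{"dp": [0,0,0.0005],"rotation": [0,0,0],"gripper": 0.75},{"dp": [0,0,0],"rotation": [0,0,0],"gripper": 0.75}]'

```text
time_s: 21.05
position: [546.2, -193.6, 62.7]
orientation: [-2.273, -2.169, 0.0]
wrist_force: [0.8, -0.2, -2.3]
opening: 34.1
```

>>> play_rows --moves '[{"dp": [0,0,0.0004],"rotation": [0,0,0],"gripper": 0.75},{"dp": [0,0,0],"rotation": [0,0,0],"gripper": 0.75}]'

```text
time_s: 21.3
position: [546.2, -193.6, 62.4]
orientation: [-2.273, -2.169, -0.0]
wrist_force: [0.4, -0.2, -2.1]
opening: 34.1
```

>>> play_rows --moves '[{"dp": [0,0,0.0004],"rotation": [0,0,0],"gripper": 0.75},{"dp": [0,0,0],"rotation": [0,0,0],"gripper": 0.75}]'

```text
time_s: 21.55
position: [546.3, -193.7, 62.4]
orientation: [2.273, 2.169, -0.0]
wrist_force: [-2.0, 1.4, 2.4]
opening: 33.7
```

>>> play_rows --moves '[{"dp": [0,0,0],"rotation": [0,0,0],"gripper": 0.6},{"dp": [0,0,0],"rotation": [0,0,0],"gripper": 0.4},{"dp": [0,0,0],"rotation": [0,0,0],"gripper": 0.4},{"dp": [0,0,-0.015],"rotation": [0,0,0],"gripper": 0.4},{"dp": [0,0,-0.03],"rotation": [0,0,0],"gripper": 0.4},{"dp": [0,0,-0.04],"rotation": [0,0,0],"gripper": 0.4},{"dp": [-0.01,-0.02,-0.03],"rotation": [0,0,0],"gripper": 0.4},{"dp": [-0.01,-0.025,-0.02],"rotation": [0,0,0],"gripper": 0.4},{"dp": [0,0,0],"rotation": [0,0,0],"gripper": 0.4},{"dp": [0,0,0],"rotation": [0,0,0],"gripper": 0.4},{"dp": [0,0,0],"rotation": [0,0,0],"gripper": 0.4}]'

```text
time_s: 22.92
position: [500.4, -210.8, 195.9]
orientation: [-2.271, -2.168, 0.0]
wrist_force: [-0.7, 0.5, -0.9]
opening: 55.1
```

```bash
python3 cap.py wrist w7;python3 cap.py scene s7; python3 - <<'E'
import cv2
im=cv2.imread("pics/w7.png")
cv2.imwrite("pics/w7c.png",cv2.resize(im[30:330,260:500],None,fx=3,fy=2,interpolation=cv2.INTER_CUBIC))
im=cv2.imread("pics/s7.png")
cv2.imwrite("pics/s7c.png",cv2.resize(im[200:310,270:400],None,fx=5,fy=5,interpolation=cv2.INTER_CUBIC))
E
```

```text
22.925 [ 500.40306458 -210.8416087   195.89047977] [-0.0002  0.0025  0.0012 -0.0009  0.0024 -0.0007]
22.975 [ 500.37561117 -210.87965282  195.90455062] [-0.0018 -0.0014 -0.0021 -0.0008  0.0006 -0.0012]
```

View pics/w7c.png

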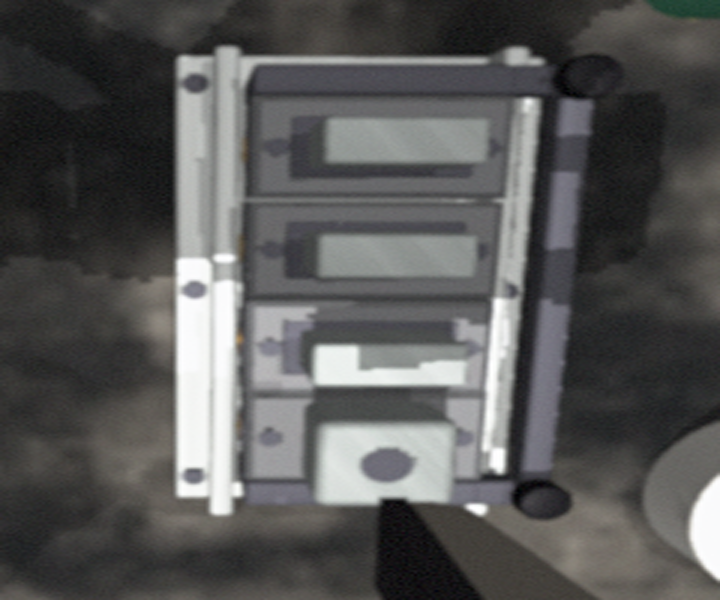

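View pics/s7c.png

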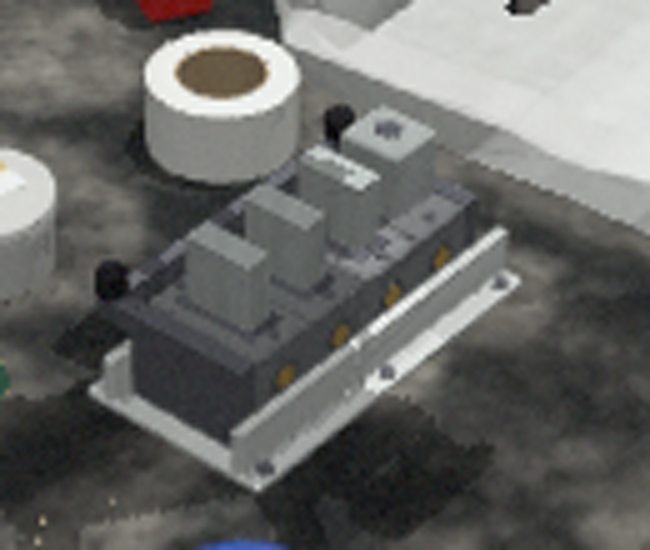

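```bash
python3 - <<'E'
import pickle
from h import *
c,st=pickle.load(open("pics/w7.pkl","rb"))
W=lambda pts,z: pix2w(c,[(260+u/3,30+v/2) for u,v in pts],z,st)
for n,p,z in [("a",[(325,118),(489,118),(487,163),(324,163)],85),("b",[(318,233),(477,233),(475,277),(318,277)],85),("spare",[(312,345),(464,345),(462,386),(311,386)],85),("sq",[(316,420),(453,420),(449,503),(314,503)],85)]:
    w=W(p,z);e=(w[1]-w[0]+w[2]-w[3])/2;print(n,w.mean(0).round(1),np.arctan2(e[1],e[0]).round(3),np.linalg.norm(e).round(1))
print("walls mid",W([(217,280),(240,280),(492,280),(515,280)],28).round(1))
E
```

```text
a [ 550.2 -124.5   85. ] -0.043 33.4
b [ 548.1 -159.    85. ] -0.044 33.3
spare [ 545.9 -194.4   85. ] -0.045 33.0
sq [ 544.7 -227.3   85. ] -0.045 30.5
walls mid [[ 511.1 -170.2   28. ]
 [ 517.  -170.4   28. ]
 [ 581.6 -173.3   28. ]
 [ 587.5 -173.5   28. ]]
```

```bash
python3 -c "
from rig import order;print(order.close_job())"
```

```text
the job is handed in; nothing more can be done
None
```

The spare block now stands in the rack, directly left of the square-shanked block, and the job is handed in. The last reading before hand-in was at 23 s of the 64 s allowed; no verdict is reported.

**What I did**
- I gripped plain_b at 12 N and slid it, with plain_a ahead of it, onto the left stop.
- I then slid the square-shanked block onto the right stop. The wrist force read about 6–7 N at each stop.
- I gripped the spare block at 20 N and lowered it into the gap. There was no noticeable contact force until it touched the floor, at the expected height and about 4–5 N.

**Last checks (camera images)**
- All four blocks look level and flat.
- The tangs and shank are in line with the rack within about 0.01 rad.
- The spare block sits about 33–34 mm centre to centre from the square-shanked block, at the low end of the 31–39 mm allowed. The image read 32.9 mm, but the blocks are 34 mm thick and cannot sit closer than that, so the camera is off by about 1 mm.
- The gripper was open and clear of everything. I never drove the arm into the items around the rack, but I did not re-measure their positions.

**Not exact:** I measured the opened gap as 35.6 mm rather than the ideal 36.5 mm, within camera error.

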